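# Close the flip-top sample vials along the rack

### The arm

A 6-joint arm with a two-finger parallel gripper is mounted at the origin on a cart in front of the work surface, level with it; the furniture and walls round the work are solid. World frame = base frame: x ahead of the robot, y to its left, z up, the work surface at z = 0. Lengths are in m, angles in rad, forces in N, time in s.
With the tool pointing down it reaches from about 0.25 to 0.725 m from the base axis. Payload 4 kg.
Tool frame: the origin (TCP) lies midway between the tips of the shut fingers; the grasp point (between the pads) lies 19 mm behind it; z points along the fingers, y is the line along which they close (so a half turn about z gives the same grasp; the last joint's range is limited). The gripper opens to 85 mm and grips with 20 to 120 N. Pads are 22 mm wide; open, the fingers measure 114 mm over their backs; the gripper's body (76 mm by 85 mm) begins 54 mm behind the grasp point. The pads swing forward as they close: fully open they stand 13 mm farther back than shut.
Start: joints at [1.113, 0.241, 0.005, 1.335, 0, 1.571], TCP at [0.221, 0.449, 0.231] pointing down, gripper open.
Joint ranges: [-2.72, 2.72], [-1.05, 1.87], [-1.09, 1.28], [-1.99, 2.15], [-1.42, 1.44], [-3.14, 3.14]. Speed limits (rad/s): [2.79, 2.79, 3.14, 3.14, 3.14, 3.14].

### API

Orientations are given as a unit quaternion [x, y, z, w].
In Python, from rig import sense, vision, order gives the robot as it stands. The module is installed in compiled form; this text tells all that it offers.
- The arm moves only by the tool jog_arm, never from a script. Its argument "series" is one flat list of numbers, 5 for each row, row after row: the opening, from 0 (shut) to 1 (fully open), then the shift along the tool's x, y, z in cm, then the turn about the tool's z in degrees. In form: [claw, x, y, z, spin, claw, x, y, z, spin, ...]. A call has 1 to 10 rows; each row is the pose to reach, as a shift and turn from the pose commanded when the call began, along the tool's axes at that moment; what a row does not reach only later rows make up. A row lasts 1/10 s, in which the tool goes at most 50 mm and 8.59 degrees, less where a joint would pass 70% of its speed; a pose out of reach is approached as far as the arm can. A call with a gripper value outside its range is refused whole. The fingers move at their own pace and stop on an object; "force" is the grip in N (left out, the last holds). Time passes only in rows, so rows that repeat a pose let the fingers close. It gives the time, the measured TCP pose, the force, the opening and the grip force at its end, in the units of the state.
- sense(): the state, without advancing time (a new reading comes with each control period).
- vision.camera(name): name is "scene" or "top" or "wrist"; returns the picture (480x640x3 uint8, red, green, blue); there is no depth.
- vision.camera_info(name): a dict with "fx", "fy", "cx", "cy" (pixels), "k1" (the pictures are not rectified: a ray, as slopes to the right and down, at radius r is drawn at 1 + k1 r^2 times it, then the intrinsics apply), "rvec" (rotation vector, rad) and "tvec" (3), from world to camera coordinates, as OpenCV has them; the wrist camera has in their place "tool_from_camera" (4x4, takes a point from camera to tool coordinates, whose origin is the TCP and whose axes are the flange's). Camera axes: x right, y down, z forward; pixel columns grow to the right and rows downward; lengths in m; the calibration is good to about 2 mm. A picture is of the moment at which its call begins: read the wrist's pose just before it. camera_info takes no time and is no camera call.
- order.finish_job(): hands the job in; it is judged then, once.
The state is a dict: "t": time; "joint_pos": joint angles; "joint_velocities": joint speeds; "effort": joint torques, N m; "eef_pos": TCP position; "tool_rot": TCP orientation; "force": force on the tool from outside, world axes, zero at the start; "wrist_torque": the same for the moment, N m; "finger_gap": finger opening in m; "finger_force": force on a finger pad.
Only numpy, scipy, OpenCV 4.12 (cv2) and the standard library are available. Lean on these libraries where they do the work, as an engineer would, in place of code of your own. Each camera call takes 0.05 s, during which the arm holds its last target. There are 200 camera calls.

### The job

The punched sample discs in the rack must not take up moisture: run a fingertip along the row of five open flip-top vials, starting at the end that the lid hinges face, to fold the lids over one after another, and lightly press every lid down flush. Nothing is picked up: do not lift or tip the vials or push the rack along the bench. Leave the single empty vial beside the rack open where it stands, and do not disturb the punch and the dish.

Things in the scene. Friction and masses are not known exactly. Their poses are not given: they have to be found in the camera images.
- rack: aluminium vial rack: block 62 x 250 mm on a grey base plate 74 x 262 mm, 40 mm high in all, standing loose on the bench (about 1.1 kg). Origin: centre of its underside; z up, y along the row of five wells. Well centres at y = +92, +46, 0, -46, -92 mm (x = 0), 28 mm wide, their floors 6 mm above the underside.
- vial1: white flip-top vial, 26 mm across (rim 29), rim 58 mm high, 50 g, loose. Origin: centre of underside, z up. Lid: disc 30 mm across, 4 mm thick, hinge along x at y = +17, z = 58.5 mm, thumb tab on the far edge to y = -19.5 mm; shut, its flat top is at z = 62 mm. In the rack's well at y = +92 mm, its +y within about 10 degrees of the rack's; shut lid's top 68 mm above the bench.
- vial2: white flip-top vial, 26 mm across (rim 29), rim 58 mm high, 50 g, loose. Origin: centre of underside, z up. Lid: disc 30 mm across, 4 mm thick, hinge along x at y = +17, z = 58.5 mm, thumb tab on the far edge to y = -19.5 mm; shut, its flat top is at z = 62 mm. In the rack's well at y = +46 mm, its +y within about 10 degrees of the rack's; shut lid's top 68 mm above the bench.
- vial3: white flip-top vial, 26 mm across (rim 29), rim 58 mm high, 50 g, loose. Origin: centre of underside, z up. Lid: disc 30 mm across, 4 mm thick, hinge along x at y = +17, z = 58.5 mm, thumb tab on the far edge to y = -19.5 mm; shut, its flat top is at z = 62 mm. In the rack's well at y = +0 mm, its +y within about 10 degrees of the rack's; shut lid's top 68 mm above the bench.
- vial4: white flip-top vial, 26 mm across (rim 29), rim 58 mm high, 50 g, loose. Origin: centre of underside, z up. Lid: disc 30 mm across, 4 mm thick, hinge along x at y = +17, z = 58.5 mm, thumb tab on the far edge to y = -19.5 mm; shut, its flat top is at z = 62 mm. In the rack's well at y = -46 mm, its +y within about 10 degrees of the rack's; shut lid's top 68 mm above the bench.
- vial5: white flip-top vial, 26 mm across (rim 29), rim 58 mm high, 50 g, loose. Origin: centre of underside, z up. Lid: disc 30 mm across, 4 mm thick, hinge along x at y = +17, z = 58.5 mm, thumb tab on the far edge to y = -19.5 mm; shut, its flat top is at z = 62 mm. In the rack's well at y = -92 mm, its +y within about 10 degrees of the rack's; shut lid's top 68 mm above the bench.
- lid1 (a joint): lid of vial1: 0 = shut flush, about 1.57 = standing straight up, larger = leaning back over the +y side (up to 2.2). Light friction hinge (about 0.006 N m): it stays where it is left and gives way to less than 1 N; there is no spring and no catch.
- lid2 (a joint): lid of vial2: 0 = shut flush, about 1.57 = standing straight up, larger = leaning back over the +y side (up to 2.2). Light friction hinge (about 0.006 N m): it stays where it is left and gives way to less than 1 N; there is no spring and no catch.
- lid3 (a joint): lid of vial3: 0 = shut flush, about 1.57 = standing straight up, larger = leaning back over the +y side (up to 2.2). Light friction hinge (about 0.006 N m): it stays where it is left and gives way to less than 1 N; there is no spring and no catch.
- lid4 (a joint): lid of vial4: 0 = shut flush, about 1.57 = standing straight up, larger = leaning back over the +y side (up to 2.2). Light friction hinge (about 0.006 N m): it stays where it is left and gives way to less than 1 N; there is no spring and no catch.
- lid5 (a joint): lid of vial5: 0 = shut flush, about 1.57 = standing straight up, larger = leaning back over the +y side (up to 2.2). Light friction hinge (about 0.006 N m): it stays where it is left and gives way to less than 1 N; there is no spring and no catch.
- vial_spare: white flip-top vial, 26 mm across (rim 29), rim 58 mm high, 50 g, loose. Origin: centre of underside, z up. Lid: disc 30 mm across, 4 mm thick, hinge along x at y = +17, z = 58.5 mm, thumb tab on the far edge to y = -19.5 mm; shut, its flat top is at z = 62 mm. The empty vial, standing by itself on the bench to the right of the rack; it starts with its lid open.
- lid_spare (a joint): lid of vial_spare, same values; it starts open and stays open.
- sample_cutter: steel round sample punch with a black knob, 41 mm across, 58 mm high, standing on the bench behind the rack. Origin: centre of its underside.
- petri_dish: flat clear dish with punched discs, 90 mm across, 14 mm high, on the bench to the right. Origin: centre of its underside.
Not all that is in view belongs to the job. What is shaped like the vial4 but red is not meant.

How it is judged:
By the outcome, as a careful person would: the job done as asked, in the order asked, and still so for the second after the job is handed in, with the robot touching nothing.
It also fails if it takes over 54 s, if anything falls off the work surface, if the arm or the gripper's body presses on something with over 40 N, if the wrist force passes 120 N, or if a joint passes its speed limit or range.

## Working session

There is one attempt and no reset: what is moved stays moved. The work goes in short steps, Python scripts to look and compute and a tool call to move; the robot and the scene stay as the last step left them, time stands still between calls to the robot, and variables do not carry over. Pictures are saved under pics/ and viewed, at most 10 in all, crops included, and the job is handed in when it is done.

Besides the shell and the picture viewer there is one more tool, called after "Call:" in YAML: its name, and indented under it one key for each argument. jog_arm: Moves the arm, as the interface text tells. Its arguments: {"type":"object","properties":{"series":{"type":"array"},"force":{"type":"number"}},"required":["series"]}

```bash
mkdir -p pics; python3 - <<'E'
from rig import sense, vision
import cv2
for n in ("scene","top"):
    cv2.imwrite(f"pics/{n}0.png",vision.camera(n)[:,:,::-1]); print(n,vision.camera_info(n))
print(vision.camera_info("wrist")); s=sense(); print(s)
E
```

```text
scene {'fx': 530.294657123348, 'fy': 530.294657123348, 'cx': 323.364253412867, 'cy': 232.9048490277321, 'k1': 0.0008582294049070923, 'rvec': array([ 2.29094477, -0.63517029,  0.25654093]), 'tvec': array([-0.4974804 ,  0.26445851,  0.91414119])}
top {'fx': 596.6892381183533, 'fy': 596.6892381183533, 'cx': 328.25425496160534, 'cy': 237.6920242779774, 'k1': -0.16525337419536457, 'rvec': array([ 2.12689303, -2.06924862,  0.22817173]), 'tvec': array([-0.03533512,  0.58409027,  1.01217409])}
{'fx': 338.1818467335833, 'fy': 338.1818467335833, 'cx': 317.3862639472779, 'cy': 241.12756625828484, 'k1': -0.04385658120449039, 'tool_from_camera': array([[ 1.46605952e-05, -9.63367621e-01, -2.68184313e-01,
         6.68043816e-02],
       [ 9.99999717e-01,  2.15694678e-04, -7.20149047e-04,
        -7.59731858e-04],
       [ 7.51614204e-04, -2.68184227e-01,  9.63367352e-01,
        -1.41838675e-01],
       [ 0.00000000e+00,  0.00000000e+00,  0.00000000e+00,
         1.00000000e+00]])}
{'t': 0.1, 'joint_pos': array([1.11300758e+00, 2.41351853e-01, 3.87688234e-03, 1.33521625e+00,
       1.10251031e-05, 1.57076532e+00]), 'joint_velocities': array([ 0.00041018,  0.00068225,  0.00222775, -0.00103793,  0.00032568,
       -0.00064825]), 'effort': array([-4.05349356e-04, -3.73135900e+01,  2.53010666e+01,  1.08670117e-02,
       -3.03815375e-05,  4.15403179e-06]), 'eef_pos': array([0.22073068, 0.44801182, 0.23050173]), 'tool_rot': array([ 2.26885678e-01,  9.73920937e-01, -9.21482283e-04, -2.20359827e-04]), 'force': array([-0.00618494, -0.43006101, -0.62980316]), 'wrist_torque': array([-0.03977377,  0.01851175,  0.00589268]), 'finger_force': 0.0, 'finger_gap': 0.08540025471907475}
```

View pics/scene0.png

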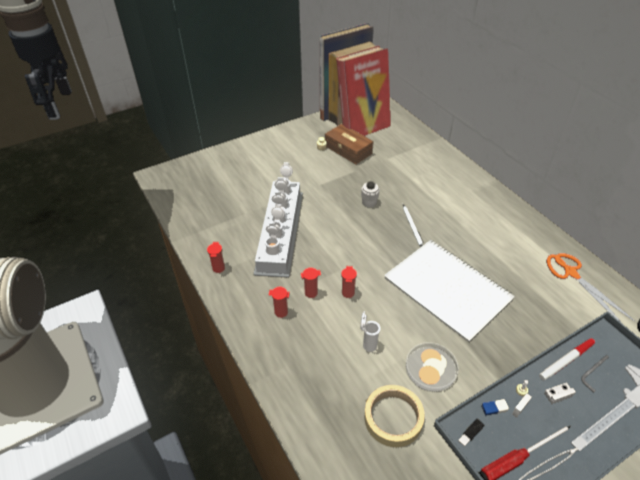

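View pics/top0.png

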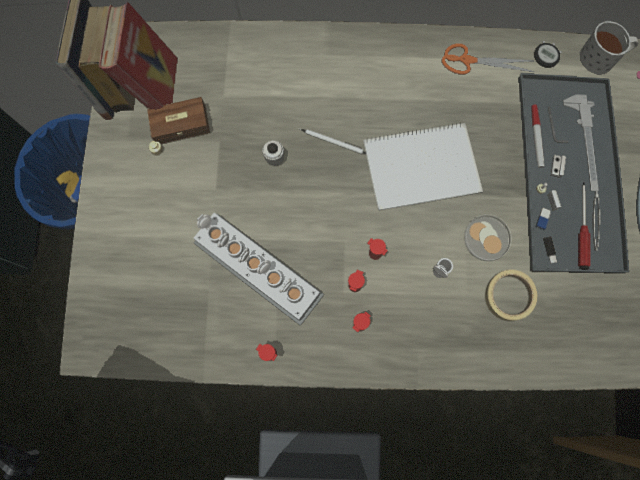

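```bash
python3 - <<'E'
import cv2, numpy as np
a=cv2.imread("pics/top0.png")[200:330,180:340]; a=cv2.resize(a,None,fx=4.5,fy=4.5,interpolation=cv2.INTER_CUBIC)
cv2.imwrite("pics/topc.png",a)
b=cv2.imread("pics/scene0.png")[150:290,230:330]; cv2.imwrite("pics/scenec.png",cv2.resize(b,None,fx=4.2,fy=4.2,interpolation=cv2.INTER_CUBIC))
E
```

```text
(no output)
```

View pics/topc.png

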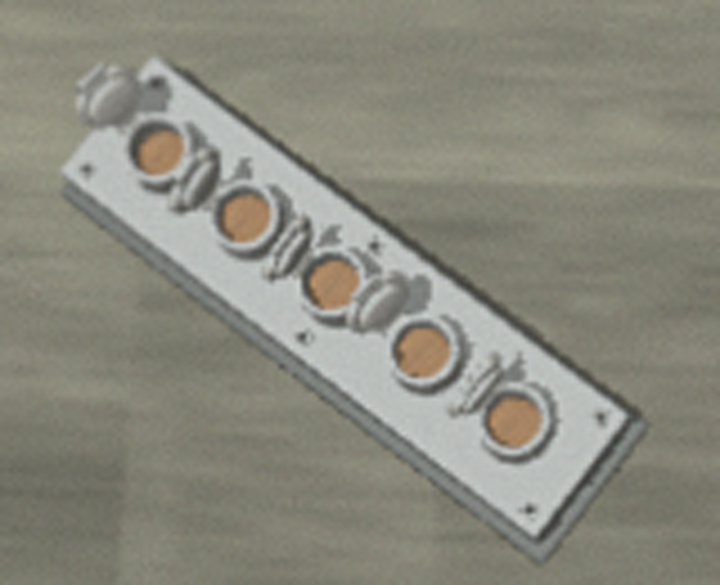

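View pics/scenec.png

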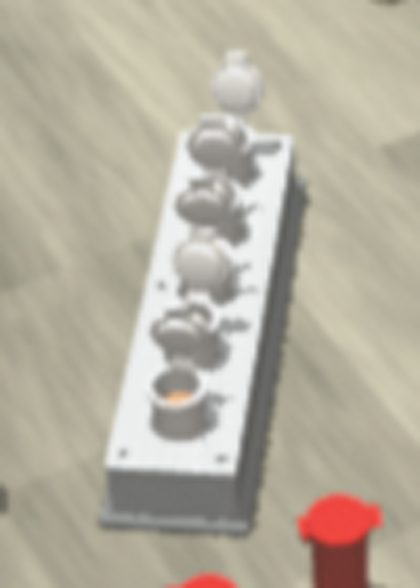

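```bash
cat > h.py <<'E'
import cv2, numpy as np
from rig import sense, vision
from scipy.spatial.transform import Rotation as R
def ray(n,uv):
    i=vision.camera_info(n); uv=np.atleast_2d(uv).astype(float)
    p=(uv-[i["cx"],i["cy"]])/[i["fx"],i["fy"]]; q=p.copy()
    for _ in range(20): q=p/(1+i["k1"]*(q**2).sum(1,keepdims=True))
    M=R.from_rotvec(i["rvec"]).as_matrix()
    return -M.T@i["tvec"], np.c_[q,np.ones(len(q))]@M
def plane(n,uv,z):
    o,d=ray(n,uv); return o+d*((z-o[2])/d[:,2])[:,None]
def proj(n,P):
    i=vision.camera_info(n); c=np.atleast_2d(P)@R.from_rotvec(i["rvec"]).as_matrix().T+i["tvec"]
    q=c[:,:2]/c[:,2:]; q=q*(1+i["k1"]*(q**2).sum(1,keepdims=True)); return q*[i["fx"],i["fy"]]+[i["cx"],i["cy"]]
E
python3 - <<'E'
from h import *
f=lambda c:(np.array(c)+.5)/4.5-.5+[180,200]
v=plane("top",f([(160,155),(248,220),(336,286),(429,355),(519,424)]),.064)
k=plane("top",f([(157,60),(65,172),(540,537),(630,412)]),.040)
print(v.round(4)); print(np.linalg.norm(np.diff(v,axis=0),axis=1)); print(k.round(4), k.mean(0), [np.linalg.norm(k[i]-k[(i+1)%4]) for i in range(4)])
y=(v[:2].mean(0)-v[3:].mean(0)); print("ang vials",np.arctan2(y[1],y[0]),v.mean(0)); y=(k[0]+k[1]-k[2]-k[3]); print("ang corners",np.arctan2(y[1],y[0]))
g=lambda c:(np.array(c)+.5)/4.2-.5+[230,150]
# scene: block near top corners, vial5 rim centre
print(plane("scene",g([(108,468),(236,474),(292,136),(184,132)]),.040).round(4), plane("scene",g([(178,390)]),.064))
# lid tops: vials 1..5 lid disc centres in top view pixel vs height
E
```

```text
[[0.5866 0.1874 0.064 ]
 [0.5607 0.1496 0.064 ]
 [0.5347 0.1125 0.064 ]
 [0.508  0.0739 0.064 ]
 [0.4814 0.037  0.064 ]]
[0.04578508 0.04529727 0.04697658 0.04540615]
[[ 0.6329  0.1966  0.04  ]
 [ 0.5838  0.2319  0.04  ]
 [ 0.4392  0.0284  0.04  ]
 [ 0.4907 -0.0061  0.04  ]] [0.53666329 0.11270961 0.04      ] [np.float64(0.06044282074149344), np.float64(0.24959914953793505), np.float64(0.0619706395707725), np.float64(0.24753168890482888)]
ang vials 0.9612939780698015 [0.53427794 0.11207304 0.064     ]
ang corners 0.9561131060197697
[[ 0.4394  0.0304  0.04  ]
 [ 0.4899 -0.0045  0.04  ]
 [ 0.6341  0.2     0.04  ]
 [ 0.5844  0.234   0.04  ]] [[0.48249239 0.03769675 0.064     ]]
```

Call:
jog_arm:
  series: [0, -4, 0, 0, 1, 0, -8, 0, 0, 2, 0, -12, -0.3, 0, 3, 0, -17, -0.5, 0, 4, 0, -22, -0.7, 0, 5, 0, -27, -0.8, 0, 6, 0, -32, -1, 0, 7, 0, -37, -1.2, 0, 8, 0, -42, -1.4, 0, 8.8, 0, -45.3, -1.4, 2, 8.8]
  force: 20

```text
t: 1.1
eef_pos: [0.6252, 0.2338, 0.2132]
tool_rot: [0.302, 0.953, 0.001, 0.002]
force: [0.1, 0.5, -0.4]
finger_gap: -0.0
finger_force: 0.0
```

Call:
jog_arm:
  series: [0, 0, 0, 2, 0, 0, 0, 0, 4, 0, 0, 0, 0, 6, 0, 0, 0, 0, 8, 0, 0, 0, 0, 8, 0, 0, 0, 0, 8, 0]

```text
t: 1.7
eef_pos: [0.6207, 0.2356, 0.1308]
tool_rot: [0.301, 0.954, -0.001, -0.001]
force: [0.2, 0.7, 0.2]
finger_gap: -0.0001
finger_force: 0.0
```

```bash
cat >> h.py <<'E'
def where():
    s=sense(); p=s["eef_pos"]-[.5355,.113,0]; a=np.radians(55); d=np.array([np.cos(a),np.sin(a)]); n=np.array([d[1],-d[0]])
    M=R.from_quat(s["tool_rot"]).as_matrix()
    print("t",s["t"],"row y mm",1e3*p[:2]@d,"row x mm",1e3*p[:2]@n,"z",1e3*p[2],"F",s["force"].round(2),"tool y ang",np.degrees(np.arctan2(M[1,1],M[0,1])),"toolz",M[:,2].round(4),"gap",s["finger_gap"])
E
python3 -c "
from h import *
where()
cv2.imwrite('pics/w1.png',vision.camera('wrist')[:,:,::-1])
cv2.imwrite('pics/t1.png',cv2.resize(vision.camera('scene')[130:290,200:360,::-1],None,fx=3.5,fy=3.5,interpolation=2))
P=np.array([[.5355+.5736*y/1e3,.113+.819*y/1e3] for y in (92,46,0,-46,-92)])
"
```

```text
t 1.7 row y mm 149.26785483370082 row x mm -0.4922274886751694 z 130.78473704016884 F [0.2  0.66 0.21] tool y ang 54.968817178361576 toolz [-1.7e-03 -7.0e-04 -1.0e+00] gap -0.0001452733092055729
```

View pics/t1.png

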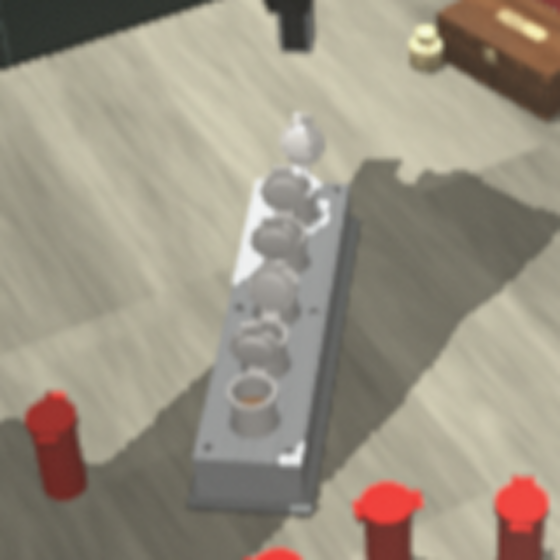

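Call:
jog_arm:
  series: [0, 0, 0, 2, 0, 0, 0, 0, 4, 0, 0, 0, 0, 5.2, 0, 0, 0, -0.8, 5.2, 0, 0, 0, -1.6, 5.2, 0, 0, 0, -2.4, 5.2, 0, 0, 0, -3.2, 5.3, 0, 0, 0, -4, 5.5, 0, 0, 0, -4.8, 5.7, 0, 0, 0, -5.4, 5.8, 0]

```text
t: 2.8
eef_pos: [0.5895, 0.1906, 0.0732]
tool_rot: [0.301, 0.954, -0.0, -0.0]
force: [-0.0, -0.7, -0.2]
finger_gap: -0.0001
finger_force: 0.1
```

```bash
python3 -c "
from h import *
where()
cv2.imwrite('pics/t2.png',cv2.resize(vision.camera('scene')[130:290,200:360,::-1],None,fx=3.5,fy=3.5,interpolation=2))
"
```

```text
t 2.8 row y mm 94.59226380936815 row x mm -0.27065541778271296 z 73.18068062120331 F [-0.01 -0.68 -0.17] tool y ang 54.947473946815435 toolz [-3.e-04 -3.e-04 -1.e+00] gap -8.898836869459166e-05
```

View pics/t2.png

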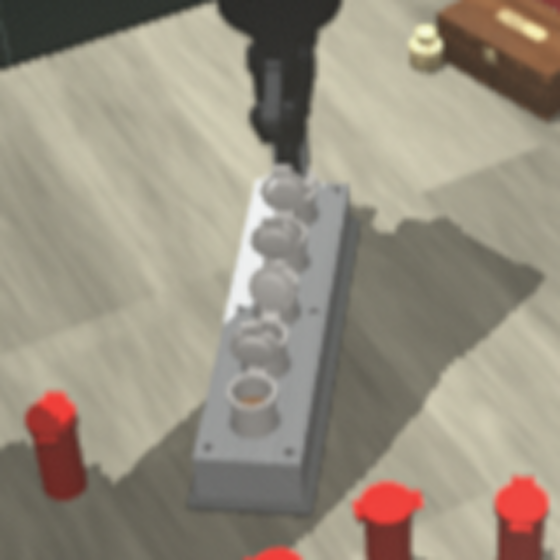

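Call:
jog_arm:
  series: [0, 0, -0.3, 0.1, 0, 0, 0, -0.4, 0.3, 0, 0, 0, -0.4, 0.45, 0, 0, 0, -0.4, 0.52, 0, 0, 0, -0.4, 0.56, 0, 0, 0, -0.4, 0.56, 0]

```text
t: 3.45
eef_pos: [0.5886, 0.1889, 0.0685]
tool_rot: [0.301, 0.954, 0.001, 0.001]
force: [1.0, 0.9, 5.9]
finger_gap: -0.0003
finger_force: 2.5
```

```bash
python3 -c "
from h import *
where()"
```

```text
t 3.45 row y mm 92.66313263475456 row x mm -0.051776043649361725 z 68.48577510628061 F [1.01 0.9  5.89] tool y ang 54.996983208627356 toolz [ 0.0018  0.001  -1.    ] gap -0.0003044912278271591
```

Call:
jog_arm:
  series: [0, 0, 0, -0.6, 0, 0, 0, -0.5, -1, 0, 0, 0, -1.2, -1, 0, 0, 0, -2, -1, 0, 0, 0, -2.8, -0.9, 0, 0, 0, -3.5, -0.7, 0, 0, 0, -4.2, -0.5, 0, 0, 0, -4.6, -0.3, 0, 0, 0, -4.6, -0.1, 0, 0, 0, -4.6, 0, 0]

```text
t: 4.45
eef_pos: [0.5622, 0.1509, 0.0682]
tool_rot: [0.301, 0.954, 0.001, 0.001]
force: [0.7, 1.5, 4.3]
finger_gap: 0.0001
finger_force: 2.6
```

Call:
jog_arm:
  series: [0, 0, 0, 0, 0, 0, 0, 0, 0, 0]

```text
t: 4.65
eef_pos: [0.5621, 0.1511, 0.0682]
tool_rot: [0.301, 0.954, 0.0, 0.001]
force: [-0.2, 1.1, 3.6]
finger_gap: 0.0001
finger_force: 1.9
```

```bash
python3 -c "
from h import *
where()
cv2.imwrite('pics/t3.png',cv2.resize(vision.camera('scene')[130:290,200:360,::-1],None,fx=3.5,fy=3.5,interpolation=2))
"
```

```text
t 4.65 row y mm 46.476923056872316 row x mm -0.013621073621326474 z 68.21561298907018 F [-0.24  1.08  3.65] tool y ang 54.99454243748174 toolz [ 1.4e-03  6.0e-04 -1.0e+00] gap 0.00011004835039023182
```

View pics/t3.png

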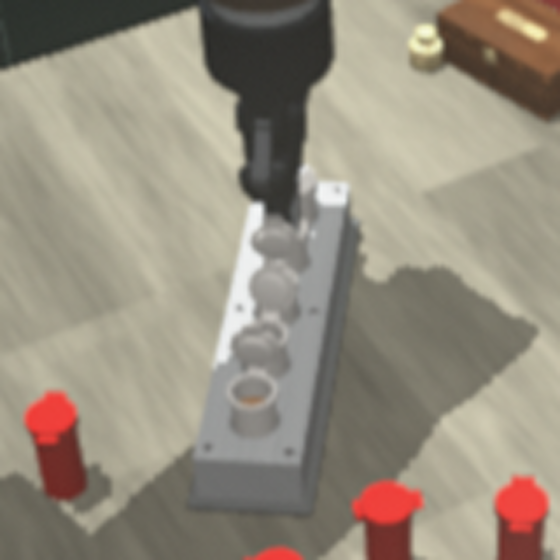

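```bash
cat >> h.py <<'E'
def comp(name):
    f=lambda a,k:cv2.resize(a,k,interpolation=2)
    a=f(vision.camera('top')[200:330,180:340],(400,325)); b=f(vision.camera('wrist'),(400,300)); c=f(vision.camera('scene')[150:270,240:340],(400,480))
    L=np.vstack([np.zeros((275,400,3),np.uint8),a]); L[:275]=b[:275]; Rr=np.vstack([c,np.zeros((120,400,3),np.uint8)])
    cv2.imwrite(name,np.hstack([L,Rr])[:,:,::-1])
E
python3 -c "
from h import *
comp('pics/c1.png')"
```

```text
(no output)
```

View pics/c1.png

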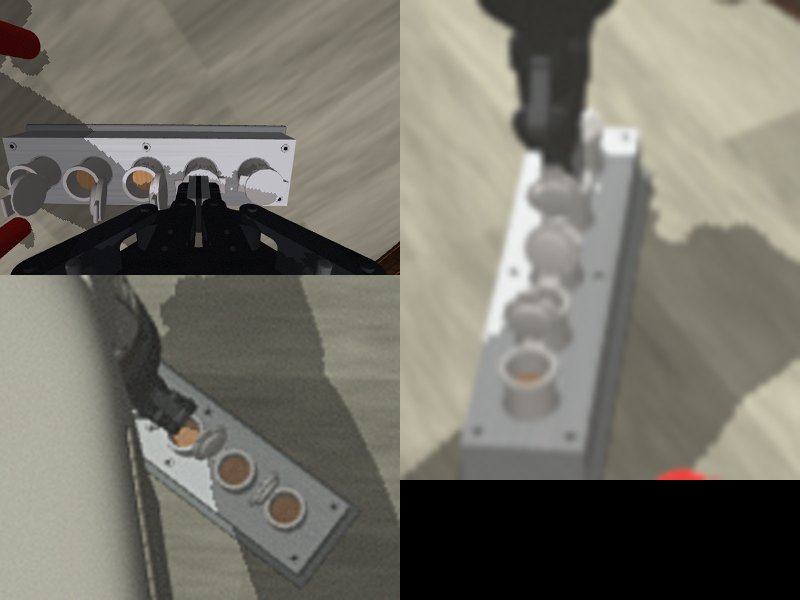

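Call:
jog_arm:
  series: [0, 0, 0, -0.6, 0, 0, 0, -0.5, -1, 0, 0, 0, -1.2, -1, 0, 0, 0, -2, -1, 0, 0, 0, -2.8, -0.9, 0, 0, 0, -3.5, -0.7, 0, 0, 0, -4.2, -0.5, 0, 0, 0, -4.6, -0.3, 0, 0, 0, -4.6, -0.1, 0, 0, 0, -4.6, 0, 0]

```text
t: 5.85
eef_pos: [0.5359, 0.1132, 0.0682]
tool_rot: [0.301, 0.954, 0.001, 0.001]
force: [1.0, 1.8, 5.9]
finger_gap: -0.0003
finger_force: 2.8
```

Call:
jog_arm:
  series: [0, 0, 0, 0, 0, 0, 0, 0, 0, 0]

```text
t: 6.05
eef_pos: [0.5357, 0.1134, 0.0682]
tool_rot: [0.301, 0.954, 0.0, 0.001]
force: [0.2, 1.0, 4.6]
finger_gap: -0.0001
finger_force: 2.2
```

```bash
python3 -c "
from h import *
where()"
```

```text
t 6.05 row y mm 0.4386031846711069 row x mm -0.0027060052045074223 z 68.22689802164378 F [0.25 1.02 4.6 ] tool y ang 54.99301158303285 toolz [ 1.4e-03  5.0e-04 -1.0e+00] gap -5.01312902229571e-05
```

Call:
jog_arm:
  series: [0, 0, 0, -0.6, 0, 0, 0, -0.5, -1, 0, 0, 0, -1.2, -1, 0, 0, 0, -2, -1, 0, 0, 0, -2.8, -0.9, 0, 0, 0, -3.5, -0.7, 0, 0, 0, -4.2, -0.5, 0, 0, 0, -4.6, -0.3, 0, 0, 0, -4.6, -0.1, 0, 0, 0, -4.6, 0, 0]

```text
t: 7.05
eef_pos: [0.5094, 0.0756, 0.0682]
tool_rot: [0.301, 0.954, 0.001, 0.001]
force: [-0.7, 1.5, 6.5]
finger_gap: -0.0001
finger_force: 3.4
```

Call:
jog_arm:
  series: [0, 0, 0, 0, 0, 0, 0, 0, 0, 0]

```text
t: 7.25
eef_pos: [0.5094, 0.0757, 0.0683]
tool_rot: [0.301, 0.954, 0.001, 0.001]
force: [-1.0, 1.6, 4.6]
finger_gap: 0.0002
finger_force: 2.5
```

Call:
jog_arm:
  series: [0, 0, 0, -0.6, 0, 0, 0, -0.5, -1, 0, 0, 0, -1.2, -1, 0, 0, 0, -2, -1, 0, 0, 0, -2.8, -0.9, 0, 0, 0, -3.5, -0.7, 0, 0, 0, -4.2, -0.5, 0, 0, 0, -4.6, -0.3, 0, 0, 0, -4.6, -0.1, 0, 0, 0, -4.6, 0, 0]

```text
t: 8.25
eef_pos: [0.4831, 0.0378, 0.0682]
tool_rot: [0.301, 0.954, 0.001, 0.001]
force: [-0.2, 1.8, 6.6]
finger_gap: 0.0001
finger_force: 3.3
```

Call:
jog_arm:
  series: [0, 0, 0, 0, 0, 0, 0, 0, 0, 0]

```text
t: 8.45
eef_pos: [0.483, 0.038, 0.0682]
tool_rot: [0.301, 0.954, 0.0, 0.001]
force: [0.3, 0.5, 5.5]
finger_gap: -0.0004
finger_force: 2.4
```

Call:
jog_arm:
  series: [0, 0, 0, -1, 0, 0, 0, 0, -3, 0, 0, 0, 0, -6, 0, 0, 0, 0, -9, 0, 0, 0, 0, -12, 0, 0, 0, 2, -15, 0, 0, -3, 5, -16, 0, 0, -6, 9, -16, 0, 0, -9, 13, -16, 0, 0, -12, 17, -16, 0]

```text
t: 9.45
eef_pos: [0.6794, 0.1083, 0.2283]
tool_rot: [0.301, 0.954, -0.0, 0.0]
force: [1.1, -0.2, 0.7]
finger_gap: 0.0002
finger_force: 0.0
```

Call:
jog_arm:
  series: [0, -2, 4, 0, 0, 0, -4, 8, 0, 0, 0, -4, 8, 0, 0, 0, -4, 8, 0, 0]

```text
t: 9.85
eef_pos: [0.7572, 0.1516, 0.2237]
tool_rot: [0.3, 0.954, -0.001, -0.002]
force: [-0.5, 0.3, -0.9]
finger_gap: -0.0002
finger_force: 0.0
```

```bash
python3 -c "
from h import *
where()
comp('pics/c2.png')
A=cv2.imread('pics/top0.png').astype(int);B=vision.camera('top')[:,:,::-1].astype(int)
"
```

```text
t 9.85 row y mm 158.73255819844596 row x mm 159.47635038825527 z 223.69459430259397 F [-0.47  0.33 -0.88] tool y ang 55.04969205346798 toolz [-0.0043 -0.0011 -1.    ] gap -0.0002443047652248318
```

View pics/c2.png

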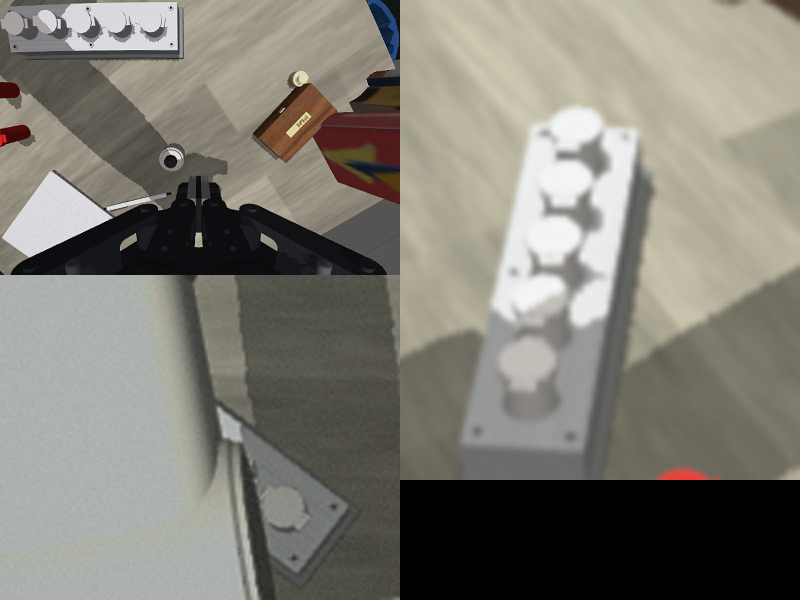

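All five lids are shut in the picture, the rack stands where it did, and the arm is clear of everything.

```bash
python3 -c "
from rig import order
print(order.finish_job())"
```

```text
the job is handed in; nothing more can be done
None
```

I folded the five rack lids over in order from the hinge end and pressed each one flush with about 4–6 N. The last picture shows all five shut and the rack where it was, and I handed the job in at about 10 s. The arm never went near the spare vial or the dish. It ended high over the punch without touching it, because I retracted it the wrong way.

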